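# Pump a full shot of syrup into the mug

## Robot

A 6-joint arm with a two-finger parallel gripper is mounted at the origin on a cart in front of the work surface, level with it; the furniture and walls round the work are solid. World frame = base frame: x ahead of the robot, y to its left, z up, the work surface at z = 0. Lengths are in m, angles in rad, forces in N, time in s.
With the tool pointing down it reaches from about 0.35 to 0.725 m from the base axis. Payload 4.3 kg.
Tool frame: the origin (TCP) lies midway between the tips of the shut fingers; the grasp point (between the pads) lies 19 mm behind it; z points along the fingers, y is the line along which they close (so a half turn about z gives the same grasp; the last joint's range is limited). The gripper opens to 85 mm and grips with 20 to 120 N. Pads are 22 mm wide; open, the fingers measure 114 mm over their backs; the gripper's body (76 mm by 85 mm) begins 54 mm behind the grasp point. The pads swing forward as they close: fully open they stand 13 mm farther back than shut.
Start: joints at [-1.289, 0.377, 0.081, 1.274, 0, 1.46], TCP at [0.22, -0.531, 0.231] pointing down, gripper open.
Joint ranges: [-2.72, 2.72], [-0.84, 1.66], [-1.02, 1.22], [-1.77, 2.12], [-1.37, 1.28], [-3.14, 3.14]. Speed limits (rad/s): [2.57, 2.57, 3.14, 3.14, 3.14, 3.14].

## Interface

Orientations are given as a unit quaternion [x, y, z, w].
In Python, from workcell import bot, camera, camera_model gives the robot as it stands.
- The arm moves only by the tool arm_command, never from a script. Its argument "targets" is text: rows parted by semicolons, each of 4 numbers parted by spaces: the shift along the world's x, y, z in cm, then the turn about the world's z in rad. A call has 1 to 5 rows; each row is the pose to reach, as a shift and turn from the pose commanded when the call began; what a row does not reach only later rows make up. A row lasts 1/10 s, in which the tool goes at most 50 mm and 8.59 degrees, less where a joint would pass 70% of its speed; a pose out of reach is approached as far as the arm can. A call with a gripper value outside its range is refused whole. "grip" is the opening, from 0 (shut) to 1 (fully open), set as the call begins (left out, the last holds). The fingers move at their own pace and stop on an object; "newtons" is the grip in N (left out, the last holds). Time passes only in rows, so rows that repeat a pose let the fingers close. It gives the time, the measured TCP pose, the force, the opening and the grip force at its end, in the units of the state.
- bot.observe(): the state, without advancing time (a new reading comes with each control period).
- camera(name): name is "scene" or "top" or "wrist"; returns (picture, depth): 420x560x3 uint8, red, green, blue; 420x560 float32, m along the optical axis (not along the pixel's ray), 0 where there is no reading.
- camera_model(name): a dict with "fovy" (degrees; the focal length in pixels is half the picture's height over the tangent of half this angle, whatever the lens; pixels are square), "cx", "cy" (the principal point, pixels), "position" and "orientation" of the camera in the world. Camera axes: x right, y down, z forward; pixel columns grow to the right and rows downward; lengths in m; the calibration is good to about 2 mm. A picture is of the moment at which its call begins: read the wrist's pose just before it. camera_model takes no time and is no camera call; for the wrist camera it gives the pose at the moment of the call.
- bot.finish_job(): hands the job in; it is judged then, once.
The state is a dict: "clock": time; "q": joint angles; "joint_vel": joint speeds; "effort": joint torques, N m; "eef_pos": TCP position; "ee_rot": TCP orientation; "wrist_force": force on the tool from outside, world axes, zero at the start; "ft_torque": the same for the moment, N m; "finger_gap": finger opening in m; "gripper_force": force on a finger pad.
Only numpy, scipy, OpenCV 4.12 (cv2) and the standard library are available. Lean on these libraries where they do the work, as an engineer would, in place of code of your own. Each camera call takes 0.05 s, during which the arm holds its last target. There are 200 camera calls.

## Task

Set the mug upright on the worktop with its mouth under the spout of the syrup pump and let go of it. Then push the pump's black knob straight down with the fingertips, past the soft stop where it lands on the sprung gauge sleeve and on to the firm stop that clears the spout, never putting more than 30 N on the pump. Ease the knob back up under your fingertips until it is fully raised, without letting it snap up; leave the mug under the spout and do not disturb the other things.

Things in the scene. Friction and masses are not known exactly. Their poses are not given: they have to be found in the camera images.
- syrup_pump: Fountain-jar syrup pump, does not move: white jar 104 mm across, 140 mm high, steel lid to 152 mm, a steel neck on its axis, and a fixed steel spout (tube 12 mm thick) that rises from the lid, arches to 192 mm high and hangs down beside the jar. Origin: centre of the jar's underside. Its -x axis points from the jar's axis toward the spout, z is up.
- spout (a point): The outlet, centre of the lower end of the spout (15 mm across), 132 mm above the worktop and 104 mm from the jar's axis.
- knob_top (a point): Centre of the flat top (about 36 mm across) of the pump's black mushroom knob (43 mm across, 24 mm high), on the jar's axis, 240 mm above the worktop when raised; it moves with the knob.
- plunger (a joint): Downward travel of the knob in m: 0 fully raised, grows as it is pressed, 0.045 at most. A light spring raises it (2.7 N at the top, 60 N/m); let go from the bottom it snaps up.
- gauge_sleeve (a joint): Downward travel (m) of the portion gauge's white sprung sleeve, a 33 mm ring round the stem under the knob: 0 untouched, 0.008 at the firm stop. The gauge's height varies and is not reported: the knob lands on the sleeve (soft stop) after 15 to 27 mm. There the force steps from 4 to 8 N, then rises 1 N per mm over the sleeve's 8 mm; at about 16 N the knob meets the firm stop, dead.
- mug: White mug, 96 mm high, round body 87 mm across, one loop handle; about 0.25 kg. Origin: on its underside, 17 mm from the round body's axis toward the handle. -y points to the handle, z up. The handle is 13 mm thick across x, reaches out to y = -60 mm, from 22 to 85 mm high; best pinched across x at y = -52 mm, 60 mm up, held firmly (80 N or more) lest it swivel.
- mug_mouth (a point): Centre of the mug's open mouth, on the round body's axis, 96 mm above its underside; the opening is about 78 mm across.
- tumbler: Clear drinking glass, 87 mm across, 142 mm high; bystander. Origin: centre of its underside.
- egg_timer: Cream kitchen timer, 61 mm across, 44 mm high; bystander. Origin: centre of its underside.
- tea_bottle: Clear square bottle with a brown-red cap, 65 mm wide, 212 mm high; bystander. Origin: centre of its underside.
Mind the look-alikes: they are no part of the job. There is more than one size of the syrup_pump; the job needs the larger.

How it is judged:
On the way, in this order (a step that is already met when the one before it is completed fails the run):
1. the mug stands upright on the worktop, let go, with the spout over its mouth (horizontal distance between mug_mouth and spout below 0.03 m and angle between mug's own z axis and vertical below 0.08 rad and height (world z) of mug_mouth below 0.101 m and linear speed of mug below 0.03 m/s and contact force between the fingers and mug below 0.3 N), for 0.2 s.
2. the knob is pressed through the soft stop on to the firm second stop (value of joint gauge_sleeve above 0.0065 m), for 0.1 s.
3. the knob is fully up again (value of joint plunger below 0.002 m), for 0.2 s.
At the end, for the whole second after the job is handed in: The mug stands at rest, upright on the worktop (within 0.08 rad), the spout's outlet within 30 mm of the centre of its mouth; the knob has been down to the firm stop (gauge sleeve at least 6.5 of its 8 mm down) and is fully up again (within 2 mm), the sleeve risen too (horizontal distance between mug_mouth and spout below 0.03 m and angle between mug's own z axis and vertical below 0.08 rad and height (world z) of mug_mouth below 0.101 m and linear speed of mug below 0.03 m/s and value of joint plunger below 0.002 m and value of joint gauge_sleeve below 0.001 m); the robot touches nothing.
It fails at once if the robot presses on the pump with more than 30 N (contact force between any of the fingers, the arm and syrup_pump above 30 N).
It fails at once if the knob snaps up (faster than 0.25 m/s) (velocity of joint plunger below -0.25 m/s).
It fails at once if the knob is pressed (over 8 mm) while the spout is not over the mug's mouth (value of joint plunger above 0.008 m and horizontal distance between mug_mouth and spout above 0.034 m).
It fails at once if the mug is tipped by more than 0.5 rad (angle between mug's own z axis and vertical above 0.5 rad).
It fails at once if another thing is moved by more than 30 mm (distance of any of tumbler, egg_timer, tea_bottle from where it was at the start of the episode above 0.03 m).
It also fails if it takes over 70 s, if anything falls off the work surface, if the arm or the gripper's body presses on something with over 40 N, if the wrist force passes 120 N, or if a joint passes its speed limit or range.

## Working session

There is one attempt and no reset: what is moved stays moved. The work goes in short steps, Python scripts to look and compute and a tool call to move; the robot and the scene stay as the last step left them, time stands still between calls to the robot, and variables do not carry over. Pictures are saved under pics/ and viewed, at most 10 in all, crops included, and the job is handed in when it is done.

Besides the shell and the picture viewer there is one more tool, called after ">>>" as name(argument=value, ...) on one line, values as JSON. arm_command: Moves the arm, as the interface text tells. Its arguments: {"type":"object","properties":{"targets":{"type":"string"},"grip":{"type":"number"},"newtons":{"type":"number"}},"required":["targets"]}

```bash
mkdir -p pics; cat > h.py <<'E'
import numpy as np, cv2
from workcell import bot, camera, camera_model
from scipy.spatial.transform import Rotation as R
def snap(n):
    m=camera_model(n); p,d=camera(n); np.savez(''+n+'.npz',p=p,d=d,pos=m['position'],ori=m['orientation'],f=210/np.tan(np.radians(m['fovy'])/2),c=[m['cx'],m['cy']])
    return load(n)
def load(n): return dict(np.load(''+n+'.npz'))
def cloud(s):
    h,w=s['d'].shape; v,u=np.mgrid[:h,:w]
    r=np.dstack([(u-s['c'][0])/s['f'],(v-s['c'][1])/s['f'],np.ones((h,w))])
    return (r*s['d'][...,None])@R.from_quat(s['ori']).as_matrix().T+s['pos']
def ray(s,u,v,z):
    r=R.from_quat(s['ori']).as_matrix()@np.array([(u-s['c'][0])/s['f'],(v-s['c'][1])/s['f'],1]); return s['pos']+r*(z-s['pos'][2])/r[2]
E
python3 - <<'E'
from h import *
for n in('scene','top'):
    s=snap(n); cv2.imwrite(f'pics/{n}0.png',s['p'][...,::-1]); print(n,s['pos'],s['ori'],s['f'],s['c'],(s['d']>0).mean())
print(bot.observe())
E
```

```text
scene [0.13253679 0.76985591 0.75606603] [-0.21151651  0.8538262  -0.45879775  0.12548391] 469.8250076175414 [289.02623018 215.16772137] 0.9958886054421768
top [ 0.43061605 -0.02957002  1.08398638] [ 0.70528842 -0.70296687  0.06636535 -0.06325711] 397.4542364757251 [277.43907137 211.68400861] 0.9959056122448979
{'clock': 0.1, 'q': array([-1.28930013e+00,  3.77999169e-01,  7.97945899e-02,  1.27439144e+00,
        1.34849456e-05,  1.46049254e+00]), 'joint_vel': array([-0.00065365, -0.00124651,  0.00420625,  0.00130096, -0.00036365,
        0.00091262]), 'effort': array([ 7.69894996e-04, -4.64694178e+01,  2.70582139e+01,  1.20021589e-02,
       -1.65181323e-04,  1.34361727e-05]), 'eef_pos': array([ 0.21941398, -0.53087625,  0.23046266]), 'ee_rot': array([ 9.80872488e-01,  1.94649309e-01, -7.02116691e-05, -8.97128819e-04]), 'wrist_force': array([-0.09657895, -0.54762417, -0.46079465]), 'ft_torque': array([ 0.03559794,  0.02529606, -0.04389106]), 'gripper_force': 0.0, 'finger_gap': 0.08555960213355687}
```

View pics/scene0.png

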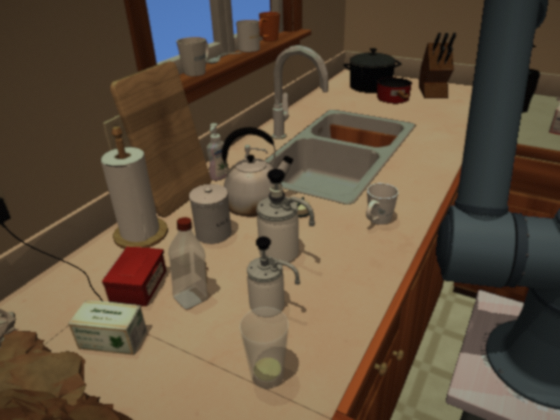

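View pics/top0.png

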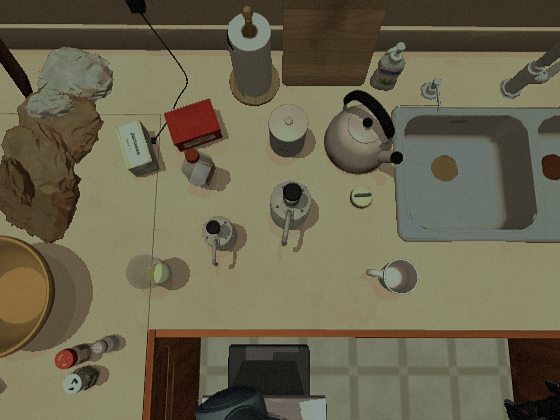

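Scene view: candidates for the pump are the big one at scene (278,225) / top (291,205) and the small one at scene (265,280) / top (218,233). For the mug, there is the worktop mug at scene (382,204) / top (400,277), handle at top (374,272); the ledge mugs at scene (193,55), (248,35) and (270,25) are not it. The egg timer is at top (361,197), the tumbler at (150,272) and the bottle at (197,167). I choose the larger pump and the worktop mug, and will check both by size in a close crop.

```bash
python3 - <<'E'
from h import *
s=load('top');P=cloud(s)
print('table',np.median(P[300:320,200:350,2]))
def reg(n,u0,u1,v0,v1,zl,zh):
    q=P[v0:v1,u0:u1].reshape(-1,3); q=q[(q[:,2]>zl)&(q[:,2]<zh)]
    print(n,len(q),q.min(0).round(3),q.max(0).round(3),q.mean(0).round(3))
    xy=q[:,:2].astype(np.float32)
    if len(q)>5: print('  circ',cv2.minEnclosingCircle(xy))
reg('mug rim',360,425,250,300,.088,.11)
reg('mug all',360,425,250,300,.03,.11)
reg('handle',360,383,255,290,.03,.11)
reg('knob',265,320,170,225,.225,.26)
reg('lid',260,320,170,230,.143,.158)
reg('spout',275,300,205,250,.165,.2)
reg('spoutend',275,300,225,250,.12,.2)
reg('smallpump',195,245,205,270,.1,.3)
reg('timer',345,380,180,212,.025,.06)
for nm,u,v in(('knobtop',291,190),('spouttip',287,243)): print(nm,P[v-2:v+3,u-2:u+3].reshape(-1,3).mean(0))
a=cv2.resize(s['p'][160:320,190:440,::-1],(750,480)); cv2.imwrite('pics/crop.png',cv2.convertScaleAbs(a,alpha=1.4))
E
```

```text
table -0.00024835957730773295
mug rim 205 [ 0.413 -0.381  0.088] [ 0.496 -0.294  0.099] [ 0.454 -0.34   0.093]
  circ ((0.454382061958313, -0.3375070095062256), 0.04378783330321312)
mug all 740 [ 0.413 -0.381  0.03 ] [ 0.496 -0.26   0.099] [ 0.456 -0.34   0.072]
  circ ((0.4598471522331238, -0.3206246495246887), 0.06063549220561981)
handle 120 [ 0.435 -0.306  0.03 ] [ 0.476 -0.26   0.087] [ 0.462 -0.281  0.072]
  circ ((0.4565775394439697, -0.2861090302467346), 0.028180105611681938)
knob 276 [ 0.614 -0.085  0.233] [ 0.653 -0.045  0.243] [ 0.633 -0.065  0.239]
  circ ((0.6338778138160706, -0.06490267813205719), 0.020968953147530556)
lid 821 [ 0.585 -0.112  0.143] [ 0.682 -0.015  0.158] [ 0.629 -0.064  0.149]
  circ ((0.6338160634040833, -0.06454280018806458), 0.04926072433590889)
spout 169 [ 0.529 -0.07   0.165] [ 0.616 -0.044  0.194] [ 0.565 -0.054  0.185]
  circ ((0.5724931955337524, -0.05686812102794647), 0.04471655189990997)
spoutend 111 [ 0.525 -0.06   0.14 ] [ 0.567 -0.042  0.194] [ 0.544 -0.05   0.178]
  circ ((0.5462794303894043, -0.05225769057869911), 0.022439489141106606)
smallpump 849 [0.479 0.078 0.101] [0.6   0.153 0.187] [0.554 0.112 0.131]
  circ ((0.539793848991394, 0.11480294167995453), 0.06108204275369644)
timer 360 [ 0.643 -0.292  0.025] [ 0.702 -0.234  0.046] [ 0.671 -0.262  0.034]
  circ ((0.6723521947860718, -0.2628041207790375), 0.02959986962378025)
knobtop [ 0.63565403 -0.06254001  0.23961217]
spouttip [ 0.53454264 -0.05794595  0.09981527]
```

View pics/crop.png

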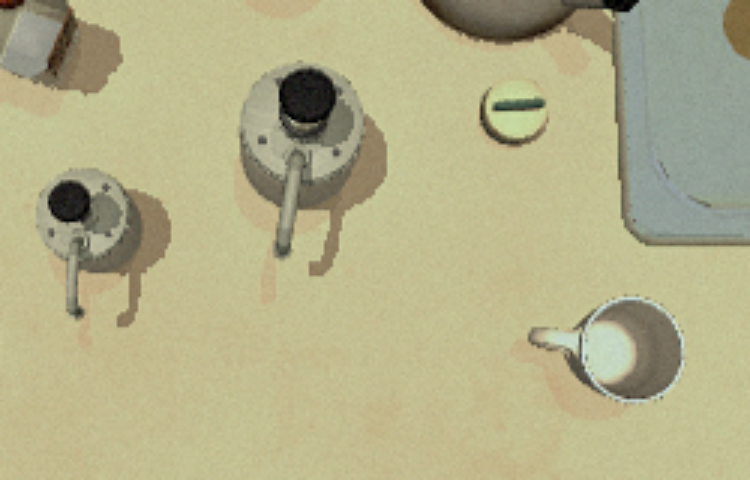

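The crop confirms it: the larger pump has its black knob at crop (307,95), 0.24 m high with a 98 mm lid, and its spout end at (283,250). The mug stands upright at (632,350) with its handle at (540,337). Next I need the exact handle direction.

```bash
python3 - <<'E'
from h import *
s=load('top');P=cloud(s)
c=np.array([.4545,-.3375])
q=P[250:300,355:425].reshape(-1,3); q=q[(q[:,2]>.035)&(q[:,2]<.1)]
d=q[:,:2]-c;r=np.hypot(*d.T);h=q[(r>.05)&(r<.085)]
for a,b in((.05,.06),(.06,.07),(.07,.085)):
    m=(r>a)&(r<b);print(a,m.sum(),q[m].mean(0).round(4),q[m,2].max().round(3),np.ptp(q[m,0]))
m=(r>.05)&(r<.085);mv=d[m].mean(0);phi=np.arctan2(mv[1],mv[0]);print('phi',phi,'pinch',c+.069*np.array([np.cos(phi),np.sin(phi)]))
# spout line
q=P[195:252,270:305].reshape(-1,3);q=q[(q[:,2]>.16)&(q[:,2]<.2)];k=np.array([.6338,-.0647])
for a,b in((.03,.05),(.05,.07),(.07,.09),(.09,.12)):
    e=q[:,:2]-k;rr=np.hypot(*e.T);m=(rr>a)&(rr<b);print(m.sum(),np.arctan2(*e[m].mean(0)[::-1]))
E
```

```text
0.05 21 [ 0.464  -0.2838  0.0835] 0.086 0.012411378669857032
0.06 30 [ 0.4646 -0.2729  0.0759] 0.085 0.012682027552248731
0.07 24 [ 0.4668 -0.2643  0.0662] 0.074 0.012270070823304224
phi 1.407138347345059 pinch [ 0.46574206 -0.26942199]
35 2.994909741787825
45 2.9842885252189104
46 2.9822747451547755
45 2.9850977308820346
```

>>> arm_command(targets="3.5 3.7 0 0.14; 7 7.4 0 0.28; 10.5 11.1 0 0.42; 14 14.8 0 0.56; 17.5 18.5 0 0.7", grip=1)

```text
clock: 0.6
eef_pos: [0.3922, -0.3481, 0.231]
ee_rot: [0.853, 0.521, 0.0, -0.0]
wrist_force: [1.5, -0.9, -0.0]
finger_gap: 0.0849
gripper_force: 0.0
```

>>> arm_command(targets="3.5 3.7 -2 0.14; 7.1 7.6 -4 0.28; 7.1 7.6 -6 0.315; 7.1 7.6 -6 0.315; 7.1 7.6 -6 0.315")

```text
clock: 1.1
eef_pos: [0.4616, -0.2736, 0.171]
ee_rot: [0.763, 0.647, -0.0, -0.001]
wrist_force: [0.3, -0.3, 0.3]
finger_gap: 0.0855
gripper_force: 0.0
```

```bash
python3 - <<'E'
from h import *
o=bot.observe();s=snap('wrist');print(o['eef_pos'],o['ee_rot'],(s['d']>0).mean(),s['pos'])
cv2.imwrite('pics/w1.png',s['p'][...,::-1])
P=cloud(s);q=P.reshape(-1,3)
q=q[(q[:,2]>.04)&(q[:,2]<.105)&(abs(q[:,0]-.46)<.08)&(q[:,1]<-.2)&(q[:,1]>-.4)]
rim=q[q[:,2]>.09];print(len(rim),rim[:,:2].min(0),rim[:,:2].max(0),cv2.minEnclosingCircle(rim[:,:2].astype(np.float32)))
h=q[(q[:,1]>-.285)]
for a,b in((-.285,-.275),(-.275,-.265),(-.265,-.25)):
    m=(h[:,1]>a)&(h[:,1]<b)
    if m.sum(): print(a,m.sum(),h[m].mean(0),h[m,0].min(),h[m,0].max())
E
```

```text
[ 0.46156302 -0.27361755  0.17101936] [ 7.62855733e-01  6.46567915e-01 -4.74845405e-04 -9.14712658e-04] 0.9959906462585034 [ 0.47551452 -0.19226075  0.31471664]
1837 [ 0.41168013 -0.37955797] [ 0.49849929 -0.29307074] ((0.45521676540374756, -0.33627745509147644), 0.04397092014551163)
-0.285 204 [ 0.46478862 -0.2798751   0.08476255] 0.45719861551059027 0.47188823099916
-0.275 238 [ 0.46644271 -0.26985558  0.0793299 ] 0.4596115510906254 0.4729094490339987
-0.265 161 [ 0.46716253 -0.26227441  0.06683924] 0.46126404147566963 0.4737424475958352
```

View pics/w1.png

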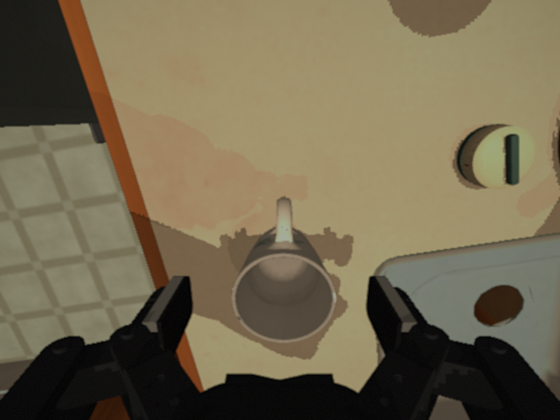

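The wrist view shows the mug at (285,290) with its handle up at (285,215), centred between the fingers. The handle at pinch depth is at (0.466,-0.269).

>>> arm_command(targets="0.5 0.5 -4 0; 0.5 0.5 -8 0; 0.5 0.5 -11 0; 0.5 0.5 -13 0; 0.5 0.5 -13 0")

```text
clock: 1.65
eef_pos: [0.4652, -0.2692, 0.0398]
ee_rot: [0.764, 0.646, -0.001, -0.002]
wrist_force: [-0.9, 0.7, 0.5]
finger_gap: 0.0852
gripper_force: 0.0
```

>>> arm_command(targets="0 0 0 0; 0 0 0 0; 0 0 0 0; 0 0 0 0; 0 0 0 0", grip=0, newtons=100)

```text
clock: 2.15
eef_pos: [0.468, -0.2689, 0.0423]
ee_rot: [0.763, 0.647, 0.001, 0.001]
wrist_force: [-1.1, 0.0, 4.1]
finger_gap: 0.0161
gripper_force: 94.4
```

>>> arm_command(targets="0 0 0 0; 0 0 0 0; 0 0 0.5 0; 0 0 1 0; 0 0 1 0")

```text
clock: 2.65
eef_pos: [0.4674, -0.2689, 0.0517]
ee_rot: [0.763, 0.647, 0.0, 0.0]
wrist_force: [0.9, -0.3, -2.6]
finger_gap: 0.016
gripper_force: 94.0
```

>>> arm_command(targets="-1 2 0.5 0.06; -2 5.5 1 0.12; -3 9 1 0.18; -4 12.5 1 0.24; -4.5 15 1 0.3")

```text
clock: 3.15
eef_pos: [0.4203, -0.1165, 0.0608]
ee_rot: [0.656, 0.754, -0.0, -0.001]
wrist_force: [0.3, -0.3, -3.4]
finger_gap: 0.016
gripper_force: 94.4
```

>>> arm_command(targets="0 3 0 0.08; 0 6.5 0 0.16; 0 10 0 0.24; 0 12.5 0 0.3; 0 13.4 0 0.3")

```text
clock: 3.65
eef_pos: [0.4216, 0.0172, 0.0611]
ee_rot: [0.536, 0.844, 0.0, -0.001]
wrist_force: [-0.6, -0.3, -2.3]
finger_gap: 0.0162
gripper_force: 94.4
```

>>> arm_command(targets="1 0 0 0; 2.5 0 0 0; 4 0 0 0; 5 0 0 0; 5 0 0 0")

```text
clock: 4.15
eef_pos: [0.4748, 0.0139, 0.0615]
ee_rot: [0.538, 0.843, 0.0, 0.001]
wrist_force: [0.4, 0.2, -3.0]
finger_gap: 0.0158
gripper_force: 94.4
```

```bash
python3 - <<'E'
from h import *
print(bot.observe()['eef_pos'])
s=snap('top');P=cloud(s);a=cv2.resize(s['p'][160:340,190:390,::-1],(640,576));cv2.imwrite('pics/c2.png',cv2.convertScaleAbs(a,alpha=1.4))
q=P.reshape(-1,3);q=q[(q[:,2]>.1)&(q[:,2]<.119)&(q[:,0]>.44)&(q[:,0]<.57)&(q[:,1]>-.11)&(q[:,1]<.0)]
print(len(q),q.min(0),q.max(0),cv2.minEnclosingCircle(q[:,:2].astype(np.float32)))
E
```

```text
[0.47483358 0.01391395 0.06153098]
120 [ 0.46022455 -0.09160805  0.10022532] [ 0.54538322 -0.04501299  0.11608419] ((0.502687394618988, -0.051955342292785645), 0.04312659427523613)
```

View pics/c2.png

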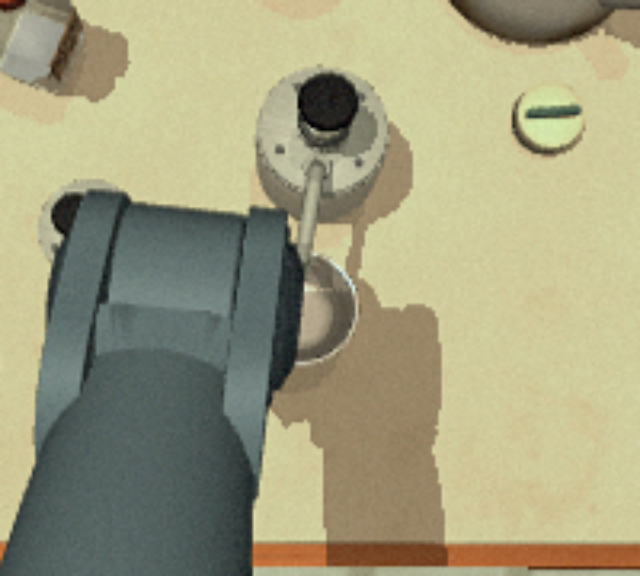

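The top crop shows the mug's mouth at (320,310), 28 mm short of the spout (305,262) along -x, with nothing touching. I'll move on and lower it.

>>> arm_command(targets="0.8 0.1 0 0; 1.6 0.2 0 0; 2.3 0.2 0 0; 2.3 0.2 -0.5 0; 2.3 0.2 -1 0")

```text
clock: 4.7
eef_pos: [0.4956, 0.0172, 0.051]
ee_rot: [0.537, 0.843, 0.0, 0.0]
wrist_force: [-0.2, -0.3, -3.1]
finger_gap: 0.0161
gripper_force: 94.4
```

>>> arm_command(targets="0 0 -0.4 0; 0 0 -0.7 0; 0 0 -0.8 0; 0 0 -0.9 0; 0 0 -0.9 0")

```text
clock: 5.2
eef_pos: [0.4952, 0.0173, 0.0427]
ee_rot: [0.537, 0.843, 0.0, -0.0]
wrist_force: [-1.9, 1.4, 1.8]
finger_gap: 0.0162
gripper_force: 95.9
```

>>> arm_command(targets="0 0 0 0; 0 0 0 0; 0 0 0 0; 0 0 0 0; 0 0 0 0", grip=0.6)

```text
clock: 5.7
eef_pos: [0.4956, 0.0171, 0.0424]
ee_rot: [0.537, 0.843, 0.0, 0.0]
wrist_force: [0.4, -0.0, -0.2]
finger_gap: 0.0515
gripper_force: 0.0
```

>>> arm_command(targets="-0.5 1 0 0; -0.8 1.8 2 0; -1 2.4 5 0; -1 2.4 9 0; -1 2.4 13 0")

```text
clock: 6.2
eef_pos: [0.484, 0.0421, 0.1732]
ee_rot: [0.537, 0.844, -0.0, -0.001]
wrist_force: [0.1, 0.6, 0.2]
finger_gap: 0.0513
gripper_force: 0.0
```

>>> arm_command(targets="0 0 4 0; 0 0 8 0; -2 0 12 0; -4 0 14 0; -6 0 14 0")

```text
clock: 6.7
eef_pos: [0.4262, 0.0417, 0.3157]
ee_rot: [0.537, 0.843, 0.002, 0.003]
wrist_force: [-0.1, -0.6, -0.7]
finger_gap: 0.0513
gripper_force: 0.0
```

```bash
python3 - <<'E'
from h import *
o=bot.observe();print(o['eef_pos'],o['clock'])
s=snap('scene');cv2.imwrite('pics/s3.png',cv2.convertScaleAbs(cv2.resize(s['p'][150:330,200:440,::-1],(768,576)),alpha=1.4))
P=cloud(s);q=P.reshape(-1,3);q=q[(q[:,2]>.088)&(q[:,2]<.102)&(q[:,0]>.45)&(q[:,0]<.585)&(q[:,1]>-.13)&(q[:,1]<.04)]
print(len(q),q.min(0),q.max(0),cv2.minEnclosingCircle(q[:,:2].astype(np.float32)))
q=P.reshape(-1,3);q=q[(q[:,2]>.131)&(q[:,2]<.145)&(q[:,0]>.48)&(q[:,0]<.56)&(q[:,1]>-.1)&(q[:,1]<.0)];print('spout',len(q),q.mean(0) if len(q) else '')
E
```

```text
[0.42622438 0.04169206 0.31569024] 6.7
276 [ 0.47726481 -0.09040706  0.08800087] [ 0.58496867 -0.00281698  0.10184869] ((0.5335425138473511, -0.0522114522755146), 0.056967515498399734)
spout 32 [ 0.52803861 -0.04563247  0.13852569]
```

View pics/s3.png

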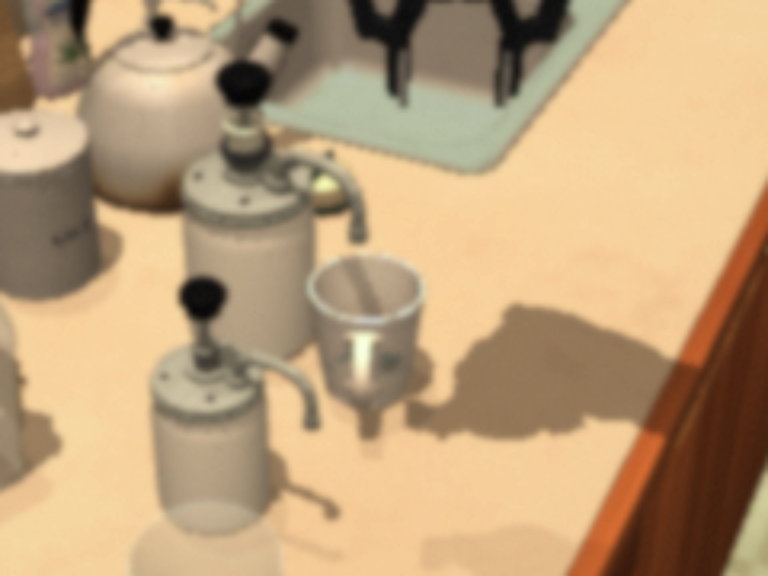

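The mug stands upright with the spout (360,240) over its mouth (367,285); its centre measures (0.521,-0.047), 10 mm from the spout. Next is the knob, at about (0.634,-0.065).

>>> arm_command(targets="4.1 -2.1 0 0; 8.2 -4.2 0 0; 12.3 -6.3 0 0; 16.4 -8.4 0 0; 20.5 -10.5 0 0", grip=0, newtons=40)

```text
clock: 7.25
eef_pos: [0.6317, -0.064, 0.3116]
ee_rot: [0.537, 0.843, 0.0, -0.0]
wrist_force: [0.5, -0.3, 0.9]
finger_gap: 0.0002
gripper_force: 0.0
```

>>> arm_command(targets="0 0 -1 0; 0 0 -2 0; 0 0 -3 0; 0 0 -3.5 0; 0 0 -3.5 0")

```text
clock: 7.75
eef_pos: [0.6297, -0.0632, 0.276]
ee_rot: [0.537, 0.843, -0.0, -0.001]
wrist_force: [-0.3, 0.1, 0.4]
finger_gap: 0.0002
gripper_force: 0.0
```

```bash
python3 - <<'E'
from h import *
o=bot.observe();print(o['eef_pos'],o['clock'],o['wrist_force'],o['finger_gap'])
s=snap('scene');cv2.imwrite('pics/s4.png',cv2.convertScaleAbs(cv2.resize(s['p'][130:310,180:420,::-1],(768,576)),alpha=1.4))
E
```

```text
[ 0.62970104 -0.06321463  0.2760001 ] 7.75 [-0.33990454  0.05086167  0.35235611] 0.00017274009626894158
```

View pics/s4.png

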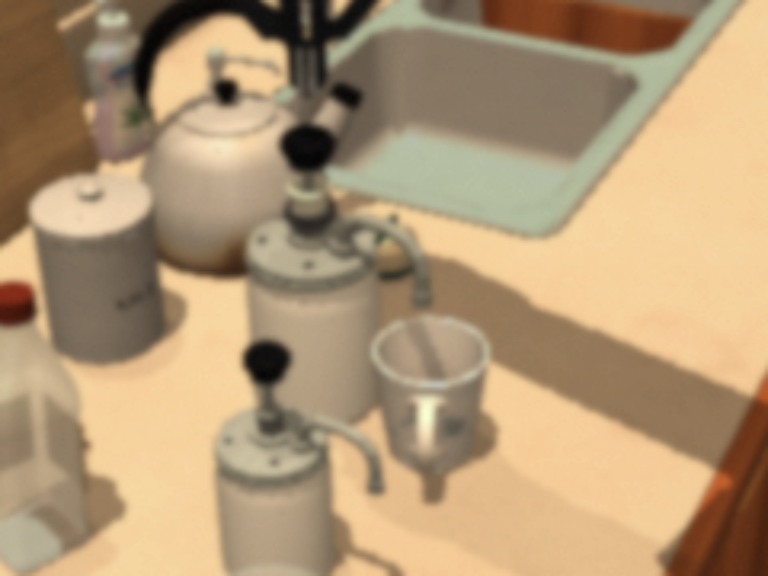

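The shut fingertips (307,85) are right above the knob (307,135). I'll correct by +4 mm in x and -2 mm in y, then lower gently.

>>> arm_command(targets="0.4 -0.2 -1 0; 0.4 -0.2 -2 0; 0.4 -0.2 -2.8 0; 0.4 -0.2 -3.2 0; 0.4 -0.2 -3.5 0")

```text
clock: 8.3
eef_pos: [0.634, -0.0658, 0.2416]
ee_rot: [0.537, 0.843, -0.0, -0.0]
wrist_force: [-0.8, -0.6, 0.0]
finger_gap: -0.0001
gripper_force: 0.0
```

>>> arm_command(targets="0 0 -0.2 0; 0 0 -0.4 0; 0 0 -0.6 0; 0 0 -0.8 0; 0 0 -1 0")

```text
clock: 8.8
eef_pos: [0.6343, -0.0658, 0.2325]
ee_rot: [0.537, 0.843, 0.0, 0.0]
wrist_force: [-2.3, 0.1, 2.9]
finger_gap: -0.0001
gripper_force: 1.3
```

>>> arm_command(targets="0 0 -0.15 0; 0 0 -0.3 0; 0 0 -0.45 0; 0 0 -0.6 0; 0 0 -0.7 0")

```text
clock: 9.3
eef_pos: [0.6343, -0.0658, 0.2252]
ee_rot: [0.537, 0.843, 0.0, -0.0]
wrist_force: [-1.8, -0.4, 3.3]
finger_gap: -0.0001
gripper_force: 1.5
```

>>> arm_command(targets="0 0 -0.1 0; 0 0 -0.2 0; 0 0 -0.3 0; 0 0 -0.35 0; 0 0 -0.35 0")

```text
clock: 9.8
eef_pos: [0.6344, -0.0659, 0.2224]
ee_rot: [0.537, 0.843, 0.0, 0.0]
wrist_force: [-3.6, 0.1, 5.6]
finger_gap: -0.0001
gripper_force: 2.8
```

>>> arm_command(targets="0 0 -0.05 0; 0 0 -0.1 0; 0 0 -0.15 0; 0 0 -0.2 0; 0 0 -0.2 0")

```text
clock: 10.3
eef_pos: [0.6344, -0.0658, 0.221]
ee_rot: [0.537, 0.843, 0.0, 0.001]
wrist_force: [-3.3, 0.7, 8.2]
finger_gap: 0.0
gripper_force: 4.1
```

>>> arm_command(targets="0 0 -0.05 0; 0 0 -0.1 0; 0 0 -0.15 0; 0 0 -0.2 0; 0 0 -0.2 0")

```text
clock: 10.8
eef_pos: [0.6344, -0.0658, 0.2193]
ee_rot: [0.537, 0.843, 0.0, 0.001]
wrist_force: [-5.2, 1.2, 10.6]
finger_gap: -0.0001
gripper_force: 4.9
```

>>> arm_command(targets="0 0 -0.05 0; 0 0 -0.1 0; 0 0 -0.15 0; 0 0 -0.2 0; 0 0 -0.2 0")

```text
clock: 11.3
eef_pos: [0.6344, -0.0658, 0.2177]
ee_rot: [0.537, 0.843, 0.0, 0.001]
wrist_force: [-4.9, 1.6, 11.5]
finger_gap: 0.0003
gripper_force: 5.7
```

>>> arm_command(targets="0 0 -0.05 0; 0 0 -0.1 0; 0 0 -0.15 0; 0 0 -0.15 0; 0 0 -0.15 0")

```text
clock: 11.8
eef_pos: [0.6345, -0.0659, 0.2166]
ee_rot: [0.537, 0.843, 0.0, 0.001]
wrist_force: [-5.7, 1.9, 12.1]
finger_gap: -0.0003
gripper_force: 6.3
```

>>> arm_command(targets="0 0 -0.05 0; 0 0 -0.1 0; 0 0 -0.15 0; 0 0 -0.15 0; 0 0 -0.15 0")

```text
clock: 12.3
eef_pos: [0.6345, -0.0658, 0.2154]
ee_rot: [0.537, 0.843, 0.0, 0.001]
wrist_force: [-6.6, 1.3, 13.9]
finger_gap: 0.0001
gripper_force: 6.9
```

>>> arm_command(targets="0 0 -0.05 0; 0 0 -0.1 0; 0 0 -0.1 0; 0 0 -0.1 0; 0 0 -0.1 0")

```text
clock: 12.8
eef_pos: [0.6345, -0.0658, 0.2146]
ee_rot: [0.537, 0.843, 0.0, 0.001]
wrist_force: [-6.2, 1.6, 14.9]
finger_gap: 0.0002
gripper_force: 7.3
```

>>> arm_command(targets="0 0 -0.05 0; 0 0 -0.1 0; 0 0 -0.1 0; 0 0 -0.1 0; 0 0 -0.1 0")

```text
clock: 13.3
eef_pos: [0.6345, -0.0658, 0.2139]
ee_rot: [0.537, 0.843, 0.001, 0.001]
wrist_force: [-6.8, 0.9, 16.5]
finger_gap: 0.0002
gripper_force: 8.0
```

>>> arm_command(targets="0 0 -0.05 0; 0 0 -0.05 0; 0 0 -0.05 0")

```text
clock: 13.6
eef_pos: [0.6345, -0.0658, 0.2138]
ee_rot: [0.537, 0.843, 0.001, 0.002]
wrist_force: [-8.6, 1.0, 17.7]
finger_gap: -0.0002
gripper_force: 8.9
```

>>> arm_command(targets="0 0 -0.05 0; 0 0 -0.05 0; 0 0 -0.05 0")

```text
clock: 13.9
eef_pos: [0.6346, -0.0659, 0.2138]
ee_rot: [0.537, 0.843, 0.001, 0.002]
wrist_force: [-7.8, 0.6, 20.0]
finger_gap: 0.0002
gripper_force: 9.8
```

The force climbed to 20 N with no further travel, so this is the firm stop. Now I'll ease up at about 2 cm/s.

>>> arm_command(targets="0 0 0.1 0; 0 0 0.25 0; 0 0 0.4 0; 0 0 0.55 0; 0 0 0.7 0")

```text
clock: 14.4
eef_pos: [0.6344, -0.0659, 0.2189]
ee_rot: [0.537, 0.843, 0.0, 0.001]
wrist_force: [-4.4, 1.1, 9.0]
finger_gap: -0.0001
gripper_force: 5.1
```

>>> arm_command(targets="0 0 0.15 0; 0 0 0.3 0; 0 0 0.45 0; 0 0 0.6 0; 0 0 0.75 0")

```text
clock: 14.9
eef_pos: [0.6345, -0.0659, 0.2244]
ee_rot: [0.537, 0.843, 0.0, 0.0]
wrist_force: [-2.0, 0.7, 2.9]
finger_gap: 0.0002
gripper_force: 1.5
```

>>> arm_command(targets="0 0 0.15 0; 0 0 0.3 0; 0 0 0.45 0; 0 0 0.6 0; 0 0 0.75 0")

```text
clock: 15.4
eef_pos: [0.6345, -0.0658, 0.2319]
ee_rot: [0.537, 0.843, 0.0, 0.0]
wrist_force: [-0.4, 0.6, 2.5]
finger_gap: -0.0002
gripper_force: 1.3
```

>>> arm_command(targets="0 0 0.15 0; 0 0 0.3 0; 0 0 0.45 0; 0 0 0.6 0; 0 0 0.75 0")

```text
clock: 15.9
eef_pos: [0.6344, -0.0659, 0.2394]
ee_rot: [0.537, 0.843, 0.0, 0.0]
wrist_force: [-1.2, 0.1, 2.1]
finger_gap: -0.0001
gripper_force: 1.1
```

>>> arm_command(targets="0 0 0.15 0; 0 0 0.3 0; 0 0 0.45 0; 0 0 0.6 0; 0 0 0.75 0")

```text
clock: 16.4
eef_pos: [0.6344, -0.0658, 0.2468]
ee_rot: [0.537, 0.843, -0.0, -0.0]
wrist_force: [0.3, -0.7, 0.1]
finger_gap: 0.0
gripper_force: 0.0
```

Contact is lost with the knob fully up. I'll retreat upward, check and hand in.

>>> arm_command(targets="0 0 1 0; 0 0 3 0; 0 0 6 0; 0 0 8 0; 0 0 8 0")

```text
clock: 16.9
eef_pos: [0.6357, -0.0661, 0.331]
ee_rot: [0.537, 0.843, 0.001, 0.003]
wrist_force: [0.1, 0.5, 0.5]
finger_gap: -0.0002
gripper_force: 0.0
```

>>> arm_command(targets="0 0 0 0; 0 0 0 0")

```text
clock: 17.1
eef_pos: [0.6341, -0.0657, 0.3257]
ee_rot: [0.537, 0.843, -0.0, -0.001]
wrist_force: [-1.0, -0.5, -0.3]
finger_gap: -0.0001
gripper_force: 0.0
```

```bash
python3 - <<'E'
from h import *
s=snap('scene');P=cloud(s).reshape(-1,3)
q=P[(np.hypot(P[:,0]-.634,P[:,1]+.065)<.022)&(P[:,2]>.2)&(P[:,2]<.26)];print('knob top',np.percentile(q[:,2],98))
q=P[(P[:,2]>.088)&(P[:,2]<.102)&(P[:,0]>.45)&(P[:,0]<.565)&(P[:,1]>-.13)&(P[:,1]<.04)];print('mug',q.min(0),q.max(0))
print(bot.finish_job())
E
```

```text
knob top 0.241752805873785
mug [ 0.47795456 -0.08995333  0.08801744] [ 0.56419823 -0.00282385  0.09741579]
the job is handed in; nothing more can be done
None
```

The job is handed in, with no verdict returned: the mug stands upright about 10 mm off the spout's centre, and the knob went to the firm stop (about 20 N vertical, 22 N in all) and was eased back fully up.

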